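# Blow off the lens, then snap its dust cap on and keep it pressed

### The arm

A 6-joint arm with a two-finger parallel gripper is mounted at the origin on the work surface. World frame = base frame: x ahead of the robot, y to its left, z up, the work surface at z = 0. Lengths are in m, angles in degrees, forces in N, time in s.
With the tool pointing down it reaches from about 0.35 to 0.875 m from the base axis. Payload 4.2 kg.
Tool frame: the origin (TCP) lies at the very end of the fingers, on their centre line; the grasp point (between the pads) lies 19 mm behind it; z points along the fingers, y is the line along which they close (so a half turn about z gives the same grasp; the last joint's range is limited). The gripper opens to 87 mm and grips with 3 to 60 N. Pads are 19 mm wide; open, the fingers measure 117 mm over their backs; the gripper's body (75 mm by 190 mm) begins 51 mm behind the grasp point.
Start: joints at [84.718, 22.042, 0.453, 0, -68.411, -14.817], TCP at [0.215, 0.587, 0.183] pointing down, gripper open.
Joint ranges: [-179.83, 179.83], [-69.29, 118.12], [-61.27, 80.66], [-181.25, 117.63], [-171.15, -9.14], [-177.46, 177.46]. Speed limits (degrees/s): [159.86, 159.86, 180, 180, 180, 180].

### API

Orientations are given as a 3x3 rotation matrix whose columns are the frame's x, y, z axes.
In Python, from station import sense, cams, r gives the robot as it stands. The module is installed in compiled form; this text tells all that it offers.
- The arm moves only by the tool step_arm, never from a script. Its argument "targets" is text: rows parted by semicolons, each of 4 numbers parted by spaces: the shift along the tool's x, y, z in cm, then the turn about the tool's z in degrees. In form: x y z turn; .... A call has 1 to 12 rows; each row shifts and turns the commanded pose from where the row before left it, along the tool's axes as they then stand; what a row does not reach is not made up. A row lasts 1/12 s, in which the tool goes at most 41.7 mm and 7.16 degrees, less where a joint would pass 70% of its speed; a pose out of reach is approached as far as the arm can. A call with a gripper value outside its range is refused whole. "claw" is the finger opening in cm, from 0 to 8.7, set as the call begins (left out, the last holds). The fingers move at their own pace and stop on an object; the grip force is fixed at half the most. Time passes only in rows, so rows that do not move let the fingers close. It gives the time, the measured TCP pose, the force, the opening and the grip force at its end, in the units of the state.
- sense(): the state, without advancing time (a new reading comes with each control period).
- cams.capture(name): name is "side" or "top"; returns a dict with "frame" (480x640x3 uint8, blue, green, red), "vertical_fov" (degrees; the focal length in pixels is half the picture's height over the tangent of half this angle, whatever the lens; pixels are square), "cx", "cy" (the principal point, pixels), "eye" and "rotation" of the camera in the world. Camera axes: x right, y down, z forward; pixel columns grow to the right and rows downward; lengths in m; the calibration is good to about 2 mm. A picture is of the moment at which its call begins. There is no depth.
- r.finish_job(): hands the job in; it is judged then, once.
The state is a dict: "time_s": time; "joints": joint angles; "joint_velocities": joint speeds; "effort": joint torques, N m; "tcp_pos": TCP position; "ee_rot": TCP orientation; "wrist_force": force on the tool from outside, world axes, zero at the start; "moment": the same for the moment, N m; "gripper_width": opening from 0.0 (shut) to 1.0 (fully open); "gripper_force": force on a finger pad.
Only numpy, scipy, OpenCV 4.12 (cv2) and the standard library are available. Lean on these libraries where they do the work, as an engineer would, in place of code of your own. Each camera call takes 0.05 s, during which the arm holds its last target. There are 200 camera calls.

### The job

Take the air blower wand out of its holder and hold it still, nozzle straight down, a few centimetres over the middle of the open glass of the small lens on the sprung mount for two seconds without touching the lens, then put it back in its holder and let go of it. Then take the snap cap that has a finger grip on top, press it straight down onto the front of that lens until it clicks fully home, and keep pressing: finish with the gripper still on the cap, holding the sprung mount clearly pressed down. Leave the other things on the table where they are.

Things in the scene. Friction and masses are not known exactly. Their poses are not given: they have to be found in the camera images.
- mount: Fixed dark steel foot (72 mm diameter disc, 10 mm high, with a 48 mm collar up to 28 mm) that carries the lens upright on a sprung steel stem. Origin: centre of its underside, on the table; z up.
- lens_face (a point): Centre of the flat front of the small black lens, which looks straight up, 110 mm above the table when not pressed; it moves with the lens. z up. The barrel is 47 mm in diameter, its topmost 6 mm tapering to 36 mm; a 62 mm ring begins 20 to 26 mm below the front. Four sprung steel clips stand 4.5 mm out of the barrel, furthest 12 mm below the front.
- lens (a joint): How far the lens is pushed down on its sprung mount, m: 0 free, 0.008 at the stop. About 2 N to begin, then 3 N per mm; 2 mm or more is a firm hold. The cap meets the clips with its origin 7 to 10 mm below the lens front; the push rises to about 7 to 16 N while the mount yields, then the cap clicks over (origin about 13 mm below) and the force drops.
- cap: Loose black snap cap, 64 mm diameter, lying open side down; about 60 g. Origin: centre of its underside; z up. Skirt and flat top together 20 mm high; a round metal finger grip, 24 mm across and 22 mm high, stands on the middle (total 42 mm). Inside 17 mm deep, with an inner lip 53 mm wide at the mouth. Fully home, its origin is 17 mm below the lens front, the inside of its top on the rim.
- wand: Air blower wand, 130 mm long, about 120 g, hanging upright in its holder. Origin: the nozzle tip; z runs up along the wand; it blows along -z. Steel nozzle up to 10 mm wide to 28 mm, body 28 mm in diameter from 36 to 60 mm, collar 42 mm in diameter from 60 to 66 mm, round grip 26 mm in diameter from 66 to 130 mm.
- holder: Fixed wand holder: upright aluminium tube, outside 44 mm, inside 34 mm, rim 70 mm above the table, on a 76 mm disc. Origin: centre of its underside; z up. The wand hangs by its collar on the rim, its nozzle tip then 10 mm above the holder's origin.
- plain_cap: Bystander: flat black disc cap, 52 mm diameter, 11 mm high, no grip. Origin: centre of its underside. It may lie where the snap cap could lie.
- photo_lens: Bystander: large black photographic lens standing upright, 68 mm diameter, 120 mm high. Origin: centre of its underside.
- adapter: Bystander: black adapter ring, 50 mm outside, 38 mm inside, 10 mm high. Origin: centre of its underside.
- fork_clamp: Bystander: steel fork clamp, about 73 x 28 x 10 mm, with a bolt head. Origin: middle of its underside.
- driver: Bystander: screwdriver lying on the table, 170 mm long, black handle. Origin: underside, middle.
- filter_case: Bystander: black filter case with a clear lid, 100 x 75 x 34 mm. Origin: centre of its underside.
There are look-alikes about, which are no part of the job. Leave any orange or red look-alike of the wand alone.

How it is judged (in metres and radians):
On the way, in this order (a step that is already met when the one before it is completed fails the run):
1. the wand is held still, nozzle straight down, 10 to 90 mm over the middle of the lens (horizontal distance between wand and lens_face below 0.015 m and z of wand in the frame of lens_face between 0.01 and 0.09 m and angle between wand's own z axis and vertical below 0.25 rad and linear speed of wand below 0.03 m/s and contact force between the fingers and wand above 0.5 N), for 1.2 s.
2. the wand hangs in its holder again, let go (horizontal distance between wand and holder below 0.01 m and z of wand in the frame of holder below 0.016 m and angle between wand's own z axis and vertical below 0.2 rad and contact force between the fingers and wand below 0.1 N and linear speed of wand below 0.05 m/s), for 0.2 s.
3. the cap has clicked fully home on the lens (horizontal distance between cap and lens_face below 0.004 m and z of cap in the frame of lens_face between -0.02 and -0.0155 m and angle between the z axis of cap and the z axis of lens_face, either way round below 0.08 rad), for 0.1 s.
At the end, for the whole second after the job is handed in: Cap home on the lens (origin 15.5 to 20 mm below its front, 4 mm off axis at most, tilt under 0.08 rad), fingers on it with over 1 N, lens held at least 1.5 mm down; wand hanging in its holder (within 10 mm of its axis, tip under 16 mm above its origin, tilt under 0.2 rad) (all of step 3 and horizontal distance between wand and holder below 0.01 m and z of wand in the frame of holder below 0.016 m and angle between wand's own z axis and vertical below 0.2 rad and value of joint lens above 0.0015 m and contact force between the fingers and cap above 1 N); the arm keeps its last pose, push and grip.
It fails at once if the wand touches the lens or its mount (contact force between wand and mount above 0.5 N).
It fails at once if one of the other things (plain cap, photo lens, adapter, fork clamp, screwdriver, filter case) is moved by more than 40 mm (distance of any of plain_cap, photo_lens, adapter, fork_clamp, driver, filter_case from where it was at the start of the episode above 0.04 m).
It also fails if it takes over 70 s, if anything falls off the work surface, if the arm or the gripper's body presses on something with over 40 N, if the wrist force passes 120 N, or if a joint passes its speed limit or range.

## Working session

There is one attempt and no reset: what is moved stays moved. The work goes in short steps, Python scripts to look and compute and a tool call to move; the robot and the scene stay as the last step left them, time stands still between calls to the robot, and variables do not carry over. Pictures are saved under pics/ and viewed, at most 10 in all, crops included, and the job is handed in when it is done.

Besides the shell and the picture viewer there is one more tool, called as name(argument=value, ...), one argument or row to a line, values as JSON. step_arm: Moves the arm, as the interface text tells. Its arguments: {"type":"object","properties":{"targets":{"type":"string"},"claw":{"type":"number"}},"required":["targets"]}

```bash
mkdir -p pics; python3 - <<'E'
from station import sense,cams,r
import cv2,numpy as np
s=sense();print({k:np.round(s[k],3).tolist() for k in s})
for n in("side","top"):
    c=cams.capture(n);cv2.imwrite(f"pics/{n}0.png",c["frame"])
    print(n,c["vertical_fov"],c["cx"],c["cy"],np.round(c["eye"],4),np.round(c["rotation"],4).tolist())
E
```

```text
{'time_s': 0.0, 'joints': [84.717, 22.091, 0.38, -0.029, -68.411, -14.816], 'joint_velocities': [0.066, 0.089, 0.106, 0.019, -0.02, -0.053], 'effort': [0.0, -39.066, 18.74, 4.22, 0.011, -0.0], 'tcp_pos': [0.215, 0.586, 0.182], 'ee_rot': [[0.939, -0.344, -0.001], [-0.344, -0.939, -0.002], [0.0, 0.002, -1.0]], 'wrist_force': [-0.477, 0.035, 0.956], 'moment': [-0.047, -0.027, 0.039], 'gripper_force': 0.0, 'gripper_width': 1.001}
side 47.259712851288455 317.2742839485543 242.131443702222 [ 0.2114 -0.5648  0.741 ] [[0.8684, -0.3223, 0.3768], [-0.4959, -0.5633, 0.6609], [-0.0007, -0.7608, -0.649]]
top 56.70830739750977 319.6204836365661 242.25696106149536 [0.4842 0.0774 0.9818] [[0.011, -0.9916, 0.129], [-0.9998, -0.0087, 0.0182], [-0.017, -0.1292, -0.9915]]
```

View pics/side0.png

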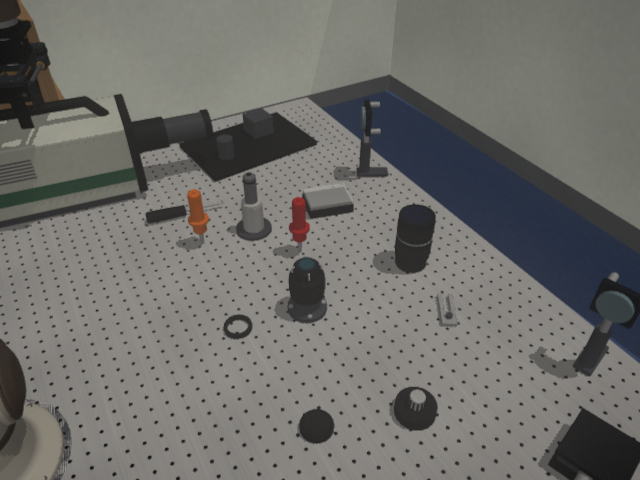

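View pics/top0.png

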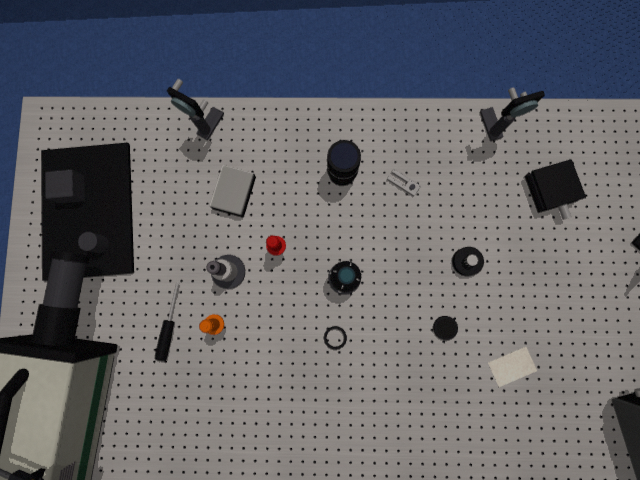

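The side view shows three wand-like things: grey/white in the tube (252,210), orange (197,212) and red (298,222). The grey one in the aluminium tube fits the description, and the coloured ones are look-alikes. There are two caps: at top (468,261) the one with a bright metal grip, which is the snap cap, and at top (445,327) a flat plain disc. The sprung lens with teal glass is at top (345,276). I'll confirm with an enlarged crop.

```bash
cat > h.py <<'E'
import numpy as np,cv2
from station import sense,cams,r
def cam(n):
    c=cams.capture(n);c["f"]=240/np.tan(np.radians(c["vertical_fov"]/2));c["R"]=np.array(c["rotation"]);c["eye"]=np.array(c["eye"]);return c
def ray(c,u,v):
    d=c["R"]@np.array([(u-c["cx"])/c["f"],(v-c["cy"])/c["f"],1]);return d/np.linalg.norm(d)
def plane(c,u,v,z):
    d=ray(c,u,v);return c["eye"]+d*(z-c["eye"][2])/d[2]
def proj(c,p):
    q=c["R"].T@(np.array(p)-c["eye"]);return np.array([c["cx"]+c["f"]*q[0]/q[2],c["cy"]+c["f"]*q[1]/q[2]])
def tri(c1,p1,c2,p2):
    a,b=ray(c1,*p1),ray(c2,*p2);t=np.linalg.lstsq(np.c_[a,-b],c2["eye"]-c1["eye"],rcond=None)[0]
    x,y=c1["eye"]+t[0]*a,c2["eye"]+t[1]*b;return (x+y)/2,np.linalg.norm(x-y)
E
python3 - <<'E'
from h import *
T=cv2.imread("pics/top0.png");S=cv2.imread("pics/side0.png")
def cr(I,u,v,w=33):
    return cv2.convertScaleAbs(cv2.resize(I[v-w:v+w,u-w:u+w],(264,264),interpolation=cv2.INTER_CUBIC),alpha=1.6,beta=15)
a=np.hstack([cr(T,225,268),cr(T,345,277),cr(T,468,261)]);b=np.hstack([cr(S,252,205,40),cr(S,307,288,40),cr(S,415,405,40)])
cv2.imwrite("pics/crop1.png",np.vstack([a,b]))
E
```

```text
(no output)
```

View pics/crop1.png

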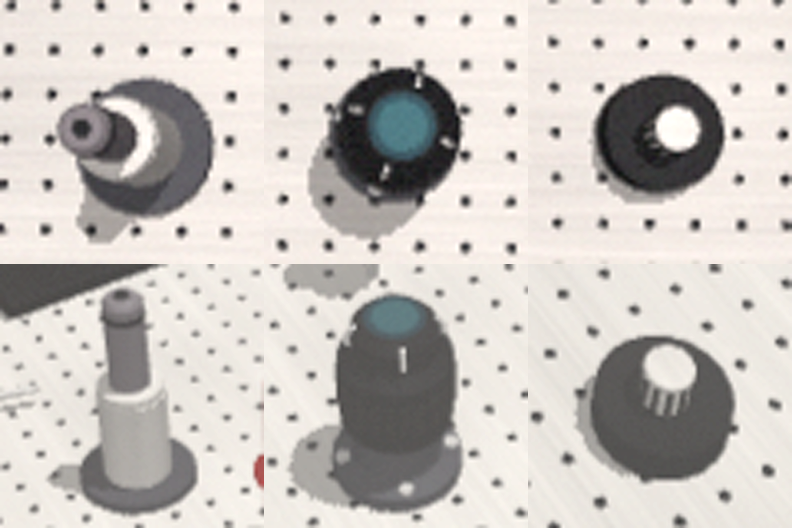

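The crop confirms all three: the grey-grip wand in the aluminium tube (top ~213,267), the lens with teal glass (~346,275), and the snap cap with a bright finger grip (~472,260). Next I'll measure them with masks.

```bash
cat > m.py <<'E'
from h import *
def blob(I,u,v,w,f):
    s=I[v-w:v+w,u-w:u+w].astype(int);m=f(s[...,0],s[...,1],s[...,2]).astype(np.uint8)
    n,l,st,ce=cv2.connectedComponentsWithStats(m);k=1+np.argmax(st[1:,4])
    c=max(cv2.findContours((l==k).astype(np.uint8),cv2.RETR_EXTERNAL,cv2.CHAIN_APPROX_NONE)[0],key=len)
    return ce[k]+[u-w,v-w],st[k,4],cv2.fitEllipse(c)
teal=lambda b,g,r:(b-r>20)&(g>60)
E
python3 - <<'E'
from m import *
t=cam("top");s=cam("side");T=t["frame"];S=s["frame"]
a=blob(T,345,277,30,teal);b=blob(S,307,270,30,teal);print("glass",a,b,plane(t,*a[0],.108),plane(s,*b[0],.108),tri(t,a[0],s,b[0]))
br=lambda b,g,r:(r>130)
a=blob(T,472,260,9,br);b=blob(S,417,397,10,lambda b,g,r:r>125);print("grip",a,b,plane(t,*a[0],.042),plane(s,*b[0],.042),tri(t,a[0],s,b[0]))
dk=lambda b,g,r:r<70
a=blob(T,468,261,22,dk);print("cap disc",a,plane(t,a[2][0][0]+446,a[2][0][1]+239,.01))
a=blob(T,227,271,26,lambda b,g,r:(r<115)&(b-r>3));print("base",a,plane(t,a[2][0][0]+201,a[2][0][1]+245,.005))
tp=plane(t,213,267,.14);print("wand top",tp,tri(t,(213,267),s,(252-40+123/3.3,205-40+32/3.3)))
for nm,c in(("t",t),("s",s)): print(nm,proj(c,tp),proj(c,[*tp[:2],.07]),proj(c,[*tp[:2],0]))
E
```

```text
Traceback (most recent call last):
  File "m.py", line 6, in blob
    return ce[k]+[u-w,v-w],st[k,4],cv2.fitEllipse(c)
                                   ~~~~~~~~~~~~~~^^^
cv2.error: OpenCV(4.12.0) /io/opencv/modules/imgproc/src/shapedescr.cpp:361: error: (-201:Incorrect size of input array) There should be at least 5 points to fit the ellipse in function 'fitEllipseNoDirect'
```

```bash
cat > m2.py <<'E'
from m import *
teal=lambda b,g,r:(b-r>12)
t=cam("top");s=cam("side");T=t["frame"];S=s["frame"]
print(T[275,346],S[265,307],T[260,472],S[397,417],T[262,460],T[285,227],T[255,240])
a=blob(T,345,277,16,teal);b=blob(S,307,266,14,teal);print("glass",a,b,plane(t,*a[0],.108),plane(s,*b[0],.108),tri(t,a[0],s,b[0]))
a=blob(T,472,260,9,lambda b,g,r:(r>110));b=blob(S,417,397,10,lambda b,g,r:r>100);print("grip",a,b,plane(t,*a[0],.042),plane(s,*b[0],.042),tri(t,a[0],s,b[0]))
a=blob(T,468,261,22,lambda b,g,r:r<60);print("cap disc",a,plane(t,a[2][0][0]+446,a[2][0][1]+239,.01))
tp=plane(t,213,267,.14);print("wand top",tp,tri(t,(213,267),s,(252-40+123/3.3,205-40+32/3.3)))
for nm,c in(("t",t),("s",s)): print(nm,proj(c,tp),proj(c,[*tp[:2],.07]),proj(c,[*tp[:2],0]))
E
python3 m2.py
```

```text
[75 70 42] [73 70 54] [143 147 153] [131 136 139] [28 28 29] [36 35 33] [137 140 147]
glass (array([346.12107623, 274.91928251]), np.int32(223), ((17.113107681274414, 13.931244850158691), (15.872020721435547, 16.154531478881836), 39.855464935302734)) (array([306.13178295, 263.30232558]), np.int32(129), ((13.117894172668457, 11.283622741699219), (9.846843719482422, 14.55917739868164), 89.3575668334961)) [0.53380406 0.04077725 0.108     ] [0.53499911 0.04110379 0.108     ] (array([0.53419824, 0.0406085 , 0.10868992]), np.float64(0.0009502934056718034))
grip (array([471.87777778, 259.76666667]), np.int32(90), ((8.88364315032959, 8.766998291015625), (9.52751350402832, 10.20383358001709), 115.37776947021484)) (array([417.51764706, 396.17058824]), np.int32(170), ((10.536579132080078, 9.193031311035156), (12.543663024902344, 15.338468551635742), 112.61451721191406)) [ 0.57212755 -0.22677003  0.042     ] [ 0.57198039 -0.23086311  0.042     ] (array([ 0.57328137, -0.22857478,  0.03783506]), np.float64(0.0017315729341856022))
cap disc (array([466.5408, 261.456 ]), np.int32(625), ((21.363752365112305, 22.177932739257812), (28.306394577026367, 31.11944580078125), 82.43575286865234)) [ 0.57194057 -0.22724205  0.01      ]
wand top [0.54449501 0.2952918  0.14      ] (array([0.545703  , 0.29538041, 0.13791642]), np.float64(0.002300170369445584))
t [213. 267.] [221.65666145 269.51661182] [229.09366931 271.67865339]
s [248.06079974 174.02545565] [250.86835226 202.63051017] [253.45877609 229.02332541]
```

step_arm(
  targets="0 0 -3 -6.7; 0 0 -3 -6.7; 0 0 -3 -6.7; 0 0 -3 0; 2.5 2.2 0 0; 3 2.6 0 0; 3 2.6 0 0; 3 2.6 0 0; 3 2.6 0 0; 3 2.6 0 0; 3 2.6 0 0; 3 2.6 0 0",
  claw=8.7,
)

```text
time_s: 1.3
tcp_pos: [0.4508, 0.3814, 0.3029]
ee_rot: [[1.0, 0.0, 0.0], [0.0, -1.0, 0.0], [0.0, -0.0, -1.0]]
wrist_force: [0.6, 1.4, 0.5]
gripper_width: 0.997
gripper_force: 0.0
```

step_arm(
  targets="2.4 2.1 0 0; 2.4 2.1 0 0; 2.4 2.1 0 0; 1.6 1.5 0 0; 0.6 0.8 0 0; 0 0 2 0; 0 0 3 0; 0 0 3 0; 0 0 2 0; 0 0 0 0; 0 0 0 0",
)

```text
time_s: 2.22
tcp_pos: [0.5433, 0.2969, 0.2023]
ee_rot: [[1.0, 0.001, -0.001], [0.001, -1.0, -0.002], [-0.001, 0.002, -1.0]]
wrist_force: [-0.2, -0.2, 1.4]
gripper_width: 0.999
gripper_force: 0.0
```

```bash
python3 - <<'E'
from h import *
s=sense();print(s["tcp_pos"])
t=cam("top");S=cam("side")
def cr(I,u,v,w=48):
    u,v=int(u),int(v);return cv2.convertScaleAbs(cv2.resize(I[v-w:v+w,u-w:u+w],(384,384),interpolation=cv2.INTER_CUBIC),alpha=1.6,beta=15)
cv2.imwrite("pics/a1.png",np.hstack([cr(t["frame"],221,268),cr(S["frame"],250,180)]))
E
```

```text
[0.54331993 0.29687771 0.20233584]
```

View pics/a1.png

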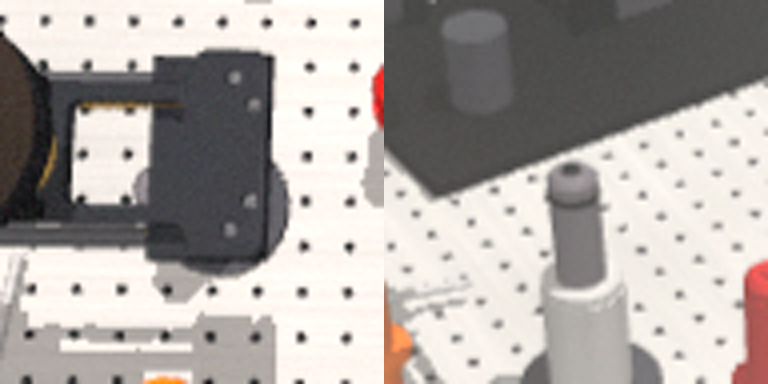

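The top crop shows the gripper over the holder, but in the side crop only the wand appears (grip top at 571,175) where the fingers should be too. I'll look at the full views before going lower.

```bash
python3 - <<'E'
from h import *
t=cam("top");S=cam("side");p=sense()["tcp_pos"]
I=[]
for c in(t,S):
    f=c["frame"].copy()
    for d in([0,0,0],[0,.0435,0],[0,-.0435,0],[0,0,.07]): 
        q=proj(c,np.array(p)+d);print(q);cv2.circle(f,tuple(int(x) for x in q),2,(0,255,255),-1)
    I.append(f)
cv2.imwrite("pics/a2.png",cv2.convertScaleAbs(np.hstack([I[0][100:400,50:400],I[1][0:300,50:450]]),alpha=1.6))
E
```

```text
[202.14007498 264.16769615]
[177.54934691 263.92945849]
[226.78075704 264.40641777]
[189.9563771  260.65736458]
[244.75164773 144.58555051]
[235.66116195 134.66420723]
[254.35720972 155.06904723]
[241.42397989 110.87586716]
```

View pics/a2.png

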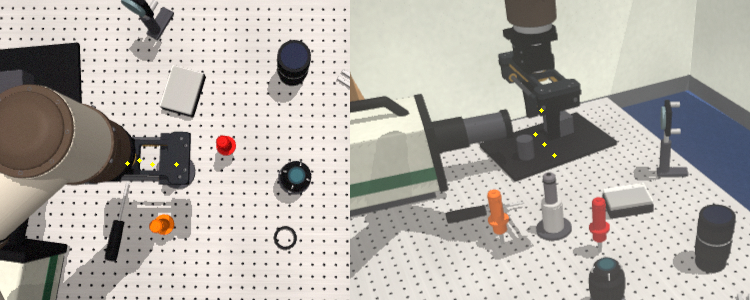

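```bash
python3 - <<'E'
from h import *
S=cam("side");p=sense();print(p["tcp_pos"],p["joints"])
f=S["frame"];z=cv2.imread("pics/side0.png")
a=cv2.resize(f[30:180,180:310],(390,450),interpolation=cv2.INTER_CUBIC);a=np.uint8(255*(a/255.)**.5)
d=cv2.absdiff(f,z).max(2)[30:180,180:310];d=np.uint8(255*(d>6));d=cv2.cvtColor(cv2.resize(d,(390,450),interpolation=0),cv2.COLOR_GRAY2BGR)
cv2.imwrite("pics/a3.png",np.hstack([a,d]))
E
```

```text
[0.54444495 0.29769676 0.20476118] [ 4.36022923e+01  2.07050432e+01  1.60221749e+00  1.75784481e-02
 -7.06903911e+01  4.64126142e+01]
```

View pics/a3.png

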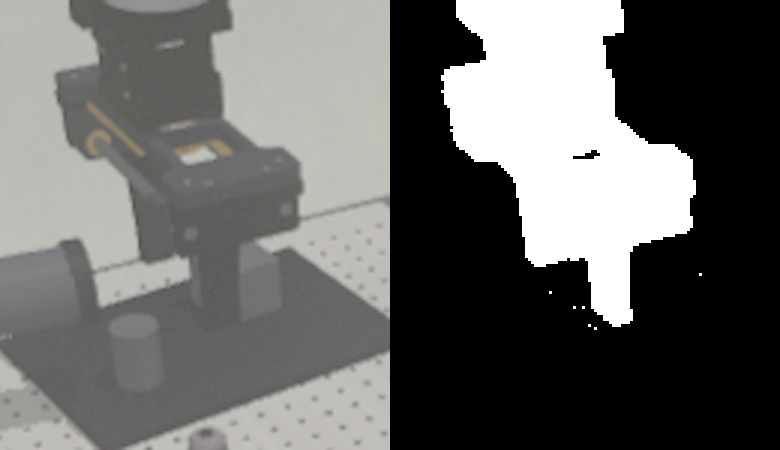

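```bash
python3 - <<'E'
from h import *
t=cam("top");S=cam("side");p=sense();print(p["tcp_pos"])
print(tri(t,(241,234),S,(279.5,84)),tri(t,(240,285),S,(236,97)))
z=cv2.imread("pics/top0.png");d=(cv2.absdiff(t["frame"],z).max(2)>25)
ys,xs=np.where(d[225:295,215:260]);print("right edge",xs.max()+215,"rows",ys.min()+225,ys.max()+225)
print("finger ends at ray-plane y-section:",[ (z0,plane(S,243,127,z0).round(3)) for z0 in(.205,.22,.24)])
E
```

```text
[0.54413278 0.29734897 0.2040641 ]
(array([0.5768042 , 0.20072893, 0.35754384]), np.float64(0.0010384745193654423)) (array([0.50254805, 0.20158873, 0.35231917]), np.float64(0.0035468650623108606))
right edge 240 rows 232 284
finger ends at ray-plane y-section: [(0.205, array([0.57 , 0.362, 0.205])), (0.22, array([0.56 , 0.337, 0.22 ])), (0.24, array([0.546, 0.302, 0.24 ]))]
```

step_arm(
  targets="0.1 0.2 2 0; 0 0 2 0; 0 0 2 0; 0 0 2 0; 0 0 1 0; 0 0 0 0; 0 0 0 0",
)

```text
time_s: 3.15
tcp_pos: [0.5452, 0.295, 0.1132]
ee_rot: [[1.0, 0.0, 0.001], [0.0, -1.0, -0.0], [0.001, 0.0, -1.0]]
wrist_force: [0.5, -0.2, 0.9]
gripper_width: 0.999
gripper_force: 0.0
```

step_arm(
  targets="0 0 0 0; 0 0 0 0; 0 0 0 0; 0 0 0 0; 0 0 0 0; 0 0 0 0; 0 0 0 0; 0 0 0 0",
  claw=0.5,
)

```text
time_s: 3.82
tcp_pos: [0.5447, 0.2949, 0.1128]
ee_rot: [[1.0, 0.0, 0.0], [0.0, -1.0, 0.0], [0.0, -0.0, -1.0]]
wrist_force: [0.9, 0.0, -0.7]
gripper_width: 0.474
gripper_force: 0.0
```

step_arm(
  targets="0 0 0 0; 0 0 0 0; 0 0 0 0; 0 0 0 0; 0 0 0 0; 0 0 0 0; 0 0 0 0",
)

```text
time_s: 4.4
tcp_pos: [0.5447, 0.2949, 0.1127]
ee_rot: [[1.0, 0.0, -0.0], [0.0, -1.0, -0.0], [-0.0, 0.0, -1.0]]
wrist_force: [0.8, -0.1, -0.1]
gripper_width: 0.07
gripper_force: 0.0
```

```bash
python3 - <<'E'
from h import *
S=cam("side");p=sense();print(p["tcp_pos"],p["gripper_width"],p["gripper_force"])
f=S["frame"];q=proj(S,p["tcp_pos"]);print(q,proj(S,[.545,.2955,.14]))
a=cv2.resize(f[70:250,170:330],(640,720)[::1],interpolation=cv2.INTER_CUBIC)[:600];cv2.imwrite("pics/a4.png",np.uint8(255*(a/255.)**.5))
E
```

```text
[0.54476721 0.29491961 0.11274067] 0.06425550352116051 0.0
[249.38240165 185.49862914] [248.25135914 173.90438462]
```

View pics/a4.png

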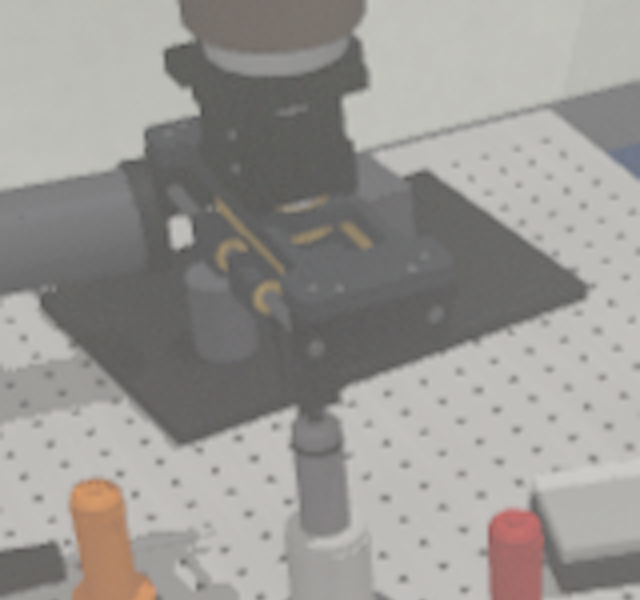

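The closed fingers sit just on top of the wand, so the real fingertips are roughly 3 cm above the reported TCP, along the tool axis only. I'll allow for that, so I open and go lower.

step_arm(
  targets="0 0 0 0; 0 0 0 0; 0 0 0 0; 0 0 0 0; 0 0 0 0; 0 0 0 0; 0 0 0 0; 0 0 0 0; 0 0 0 0; 0 0 0 0",
  claw=8,
)

```text
time_s: 5.28
tcp_pos: [0.5448, 0.295, 0.1128]
ee_rot: [[1.0, 0.0, 0.0], [0.0, -1.0, 0.0], [0.0, -0.0, -1.0]]
wrist_force: [-0.6, -0.3, 0.9]
gripper_width: 0.738
gripper_force: 0.0
```

step_arm(
  targets="0 0 1 0; 0 0 1.5 0; 0 0 1.5 0; 0 0 1 0; 0 0 0.3 0; 0 0 0 0; 0 0 0 0",
)

```text
time_s: 5.87
tcp_pos: [0.5451, 0.2951, 0.06]
ee_rot: [[1.0, 0.0, 0.001], [0.0, -1.0, 0.0], [0.001, -0.0, -1.0]]
wrist_force: [0.7, 0.1, 0.4]
gripper_width: 0.921
gripper_force: 0.0
```

step_arm(
  targets="0 0 0 0; 0 0 0 0; 0 0 0 0; 0 0 0 0; 0 0 0 0; 0 0 0 0; 0 0 0 0; 0 0 0 0; 0 0 0 0; 0 0 0 0; 0 0 0 0; 0 0 0 0",
  claw=1.5,
)

```text
time_s: 6.87
tcp_pos: [0.5448, 0.295, 0.0597]
ee_rot: [[1.0, 0.0, 0.0], [0.0, -1.0, 0.0], [0.0, -0.0, -1.0]]
wrist_force: [-0.5, 0.7, 0.4]
gripper_width: 0.291
gripper_force: 30.0
```

step_arm(
  targets="0 0 -0.5 0; 0 0 -1.5 0; 0 0 -2 0; 0 0 -2 0; 0 0 -2 0; 0 0 -2 0; 0 0 -2 0; 0 0 -2 0; 0 0 -1 0; 0 0 0 0; 0 0 0 0",
)

```text
time_s: 7.78
tcp_pos: [0.5443, 0.2949, 0.2094]
ee_rot: [[1.0, -0.0, -0.001], [-0.0, -1.0, 0.001], [-0.001, -0.001, -1.0]]
wrist_force: [-0.2, -0.0, -1.7]
gripper_width: 0.288
gripper_force: 30.0
```

```bash
python3 - <<'E'
from h import *
S=cam("side");p=sense();print(p["tcp_pos"],p["gripper_width"],p["gripper_force"])
q=proj(S,[.545,.2955,.16]);print("pred tip",q,"pred collar",proj(S,[.545,.2955,.223]),"pred top",proj(S,[.545,.2955,.29]))
a=cv2.resize(S["frame"][30:210,170:330],(533,600),interpolation=cv2.INTER_CUBIC);cv2.imwrite("pics/a5.png",np.uint8(255*(a/255.)**.5))
E
```

```text
[0.54389223 0.2945785  0.20836644] 0.28948103446359286 29.99024187014129
pred tip [247.40802151 165.28695755] pred collar [244.61263865 136.72306186] pred top [241.38563913 103.74880326]
```

View pics/a5.png

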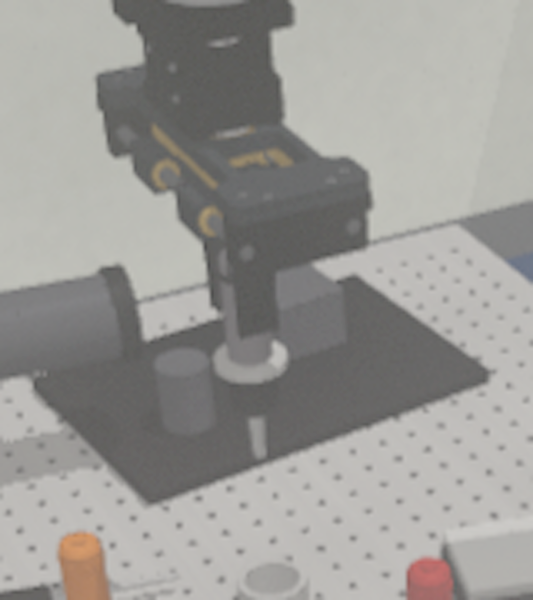

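The wand came out held upright, tip at px (248,167) against a predicted (247,165). Moving over the lens.

step_arm(
  targets="-0.1 1 0 0; -0.1 2 0 0; -0.1 2.5 0 0; -0.1 2.5 0 0; -0.1 2.5 0 0; -0.1 2.5 0 0; -0.1 2.5 0 0; -0.1 2.5 0 0; -0.1 2.5 0 0; -0.1 2.5 0 0; 0 1.5 0 0; 0 0.9 0 0",
)

```text
time_s: 8.83
tcp_pos: [0.5334, 0.0385, 0.2086]
ee_rot: [[1.0, -0.002, -0.003], [-0.002, -1.0, -0.001], [-0.003, 0.001, -1.0]]
wrist_force: [-0.5, 1.0, 0.1]
gripper_width: 0.286
gripper_force: 30.0
```

step_arm(
  targets="0 0 0 0; 0 0 0 0; 0 0 0 0; 0 0 0 0; 0 0 0 0; 0 0 0 0",
)

```text
time_s: 9.33
tcp_pos: [0.5348, 0.0416, 0.2097]
ee_rot: [[1.0, 0.001, -0.0], [0.001, -1.0, 0.0], [-0.0, -0.0, -1.0]]
wrist_force: [-0.2, -0.6, -1.5]
gripper_width: 0.286
gripper_force: 30.0
```

```bash
python3 - <<'E'
from h import *
S=cam("side");p=sense();P=np.array(p["tcp_pos"]);print(P,p["gripper_force"])
d=[0,0,-.05];print("tip",proj(S,P+d),"collar",proj(S,P+[0,0,.013]),"face",proj(S,[.534,.041,.11]))
a=cv2.resize(S["frame"][130:330,220:390],(510,600),interpolation=cv2.INTER_CUBIC);cv2.imwrite("pics/a6.png",np.uint8(255*(a/255.)**.5))
E
```

```text
[0.53477866 0.04152262 0.20968732] 29.99028088946602
tip [305.45371487 240.01481794] collar [304.86323224 209.30497969] face [305.62945794 262.66991577]
```

View pics/a6.png

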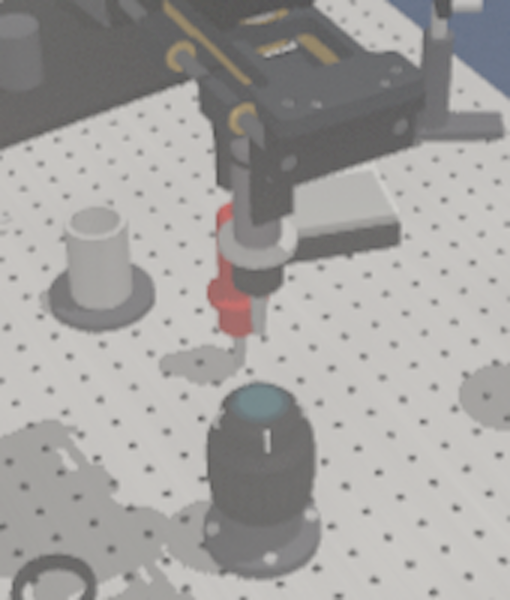

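The tip is at px (307,241), about 48 mm above the glass centre (306,264). It is well centred, so I hold it for two seconds.

step_arm(
  targets="0 0 0 0; 0 0 0 0; 0 0 0 0; 0 0 0 0; 0 0 0 0; 0 0 0 0; 0 0 0 0; 0 0 0 0; 0 0 0 0; 0 0 0 0; 0 0 0 0; 0 0 0 0",
)

```text
time_s: 10.38
tcp_pos: [0.5348, 0.0409, 0.2098]
ee_rot: [[1.0, -0.0, 0.0], [-0.0, -1.0, 0.0], [0.0, -0.0, -1.0]]
wrist_force: [-0.3, -0.3, -1.0]
gripper_width: 0.294
gripper_force: 30.0
```

step_arm(
  targets="0 0 0 0; 0 0 0 0; 0 0 0 0; 0 0 0 0; 0 0 0 0; 0 0 0 0; 0 0 0 0; 0 0 0 0; 0 0 0 0; 0 0 0 0; 0 0 0 0; 0 0 0 0",
)

```text
time_s: 11.38
tcp_pos: [0.5348, 0.0409, 0.2097]
ee_rot: [[1.0, -0.0, -0.0], [-0.0, -1.0, -0.0], [-0.0, 0.0, -1.0]]
wrist_force: [0.6, 0.1, -1.1]
gripper_width: 0.288
gripper_force: 30.0
```

step_arm(
  targets="0.1 -1 0 0; 0.1 -2 0 0; 0.1 -2.5 0 0; 0.1 -2.5 0 0; 0.1 -2.5 0 0; 0.1 -2.5 0 0; 0.1 -2.5 0 0; 0.1 -2.5 0 0; 0.1 -2.5 0 0; 0.1 -2.5 0 0; 0 -1.5 0 0; 0 -0.9 0 0",
)

```text
time_s: 12.38
tcp_pos: [0.5444, 0.2971, 0.2092]
ee_rot: [[1.0, 0.002, -0.0], [0.002, -1.0, -0.0], [-0.0, 0.0, -1.0]]
wrist_force: [-0.3, -0.2, -2.3]
gripper_width: 0.292
gripper_force: 30.0
```

step_arm(
  targets="0 0 0 0; 0 0 0 0; 0 0 0 0; 0 0 0 0; 0 0 0 0; 0 0 0 0",
)

```text
time_s: 12.88
tcp_pos: [0.5449, 0.2941, 0.2101]
ee_rot: [[1.0, -0.001, 0.0], [-0.001, -1.0, 0.0], [0.0, -0.0, -1.0]]
wrist_force: [-0.5, -0.1, -1.1]
gripper_width: 0.286
gripper_force: 30.0
```

step_arm(
  targets="0 0 0 0; 0 0 0 0; 0 0 1.5 0; 0 0 2 0; 0 0 2 0; 0 0 1.5 0; 0 0 1 0; 0 0 1 0; 0 0 1 0; 0 0 1 0; 0 0 1 0; 0 0 0 0",
)

```text
time_s: 13.88
tcp_pos: [0.5435, 0.2941, 0.0873]
ee_rot: [[1.0, -0.0, -0.003], [-0.0, -1.0, -0.002], [-0.003, 0.002, -1.0]]
wrist_force: [-0.4, -0.1, -1.6]
gripper_width: 0.289
gripper_force: 30.0
```

step_arm(
  targets="0 0 0.8 0; 0 0 0.8 0; 0 0 0.6 0; 0 0 0.5 0; 0 0 0.3 0; 0 0 0 0; 0 0 0 0",
)

```text
time_s: 14.47
tcp_pos: [0.5449, 0.2951, 0.0598]
ee_rot: [[1.0, 0.0, 0.0], [0.0, -1.0, 0.0], [0.0, -0.0, -1.0]]
wrist_force: [-1.1, -0.1, -1.0]
gripper_width: 0.29
gripper_force: 30.0
```

step_arm(
  targets="0 0 0 0; 0 0 0 0; 0 0 0 0; 0 0 0 0; 0 0 0 0; 0 0 0 0; 0 0 0 0; 0 0 0 0; 0 0 0 0; 0 0 0 0; 0 0 0 0; 0 0 0 0",
  claw=7,
)

```text
time_s: 15.47
tcp_pos: [0.5448, 0.295, 0.0598]
ee_rot: [[1.0, 0.0, 0.0], [0.0, -1.0, 0.0], [0.0, -0.0, -1.0]]
wrist_force: [0.7, -0.8, 0.4]
gripper_width: 0.804
gripper_force: 0.0
```

step_arm(
  targets="0 0 -1 0; 0 0 -2 0; 0 0 -3 0; 0 0 -3 0; 0 0 -3 0; 0 0 -2 0; 0 0 0 0; 0 0 0 0",
)

```text
time_s: 16.13
tcp_pos: [0.5453, 0.2954, 0.2021]
ee_rot: [[1.0, -0.0, 0.003], [-0.0, -1.0, 0.003], [0.003, -0.003, -1.0]]
wrist_force: [0.4, -0.1, -1.0]
gripper_width: 0.809
gripper_force: 0.0
```

```bash
python3 - <<'E'
from h import *
S=cam("side");print(sense()["tcp_pos"])
z=cv2.imread("pics/side0.png");d=cv2.absdiff(S["frame"],z).max(2)
print("wand region diff px (rows168-240)",[(int((d[a:a+12,238:268]>20).sum())) for a in range(156,240,12)])
E
```

```text
[0.54444481 0.29489697 0.20021916]
wand region diff px (rows168-240) [0, 4, 4, 2, 0, 0, 0]
```

```bash
python3 - <<'E'
from h import *
S=cam("side")
for y in(.282,.267):print(y,[(z,proj(S,[.544,y,z]).round(1).tolist()) for z in(.21,.23,.24,.25)])
E
```

```text
0.282 [(0.21, [247.7, 146.1]), (0.23, [246.8, 136.7]), (0.24, [246.3, 131.9]), (0.25, [245.8, 127.0])]
0.267 [(0.21, [251.0, 149.7]), (0.23, [250.1, 140.3]), (0.24, [249.7, 135.4]), (0.25, [249.2, 130.5])]
```

step_arm(
  targets="0.2 1.3 0 0; 0.2 2.5 0 0; 0.2 3.3 0 0; 0.2 3.3 0 0; 0.2 3.3 0 0; 0.2 3.3 0 0; 0.2 3.3 0 0; 0.2 3.3 0 0; 0.2 3.3 0 0; 0.2 3.3 0 0; 0.2 3.3 0 0; 0.2 3.3 0 0",
  claw=4.5,
)

```text
time_s: 17.23
tcp_pos: [0.5675, -0.0754, 0.1986]
ee_rot: [[1.0, -0.0, -0.003], [-0.0, -1.0, -0.0], [-0.003, 0.0, -1.0]]
wrist_force: [1.1, 0.2, -0.8]
gripper_width: 0.518
gripper_force: 0.0
```

step_arm(
  targets="0.1 3.3 0 0; 0.1 3.3 0 0; 0.1 3.3 0 0; 0 2.7 0 0; 0 1.6 0 0; 0 1.3 0 0; 0 0 0 0; 0 0 0 0; 0 0 0 0; 0 0 0 0; 0 0 0 0",
)

```text
time_s: 18.15
tcp_pos: [0.5719, -0.2271, 0.1999]
ee_rot: [[1.0, 0.002, 0.0], [0.002, -1.0, 0.0], [0.0, -0.0, -1.0]]
wrist_force: [0.3, 0.1, 1.2]
gripper_width: 0.519
gripper_force: 0.0
```

step_arm(
  targets="0 0 2 0; 0 0 3 0; 0 0 3 0; 0 0 3 0; 0 0 3 0; 0 0 2 0; 0 0 2 0; 0 0 1 0; 0 0 1 0; 0 0 0 0; 0 0 0 0",
)

```text
time_s: 19.07
tcp_pos: [0.5723, -0.228, 0.0002]
ee_rot: [[1.0, 0.001, 0.001], [0.001, -1.0, -0.0], [0.001, 0.0, -1.0]]
wrist_force: [0.0, -0.2, -0.4]
gripper_width: 0.515
gripper_force: 0.0
```

step_arm(
  targets="0 0 0.3 0; 0 0 0.3 0; 0 0 0.3 0; 0 0 0 0; 0 0 0 0",
)

```text
time_s: 19.48
tcp_pos: [0.5718, -0.2281, -0.0091]
ee_rot: [[1.0, -0.0, 0.0], [-0.0, -1.0, -0.0], [0.0, 0.0, -1.0]]
wrist_force: [0.9, 0.3, 0.0]
gripper_width: 0.519
gripper_force: 0.0
```

step_arm(
  targets="0 0 0.2 0; 0 0 0.1 0; 0 0 0 0; 0 0 0 0; 0 0 0 0",
)

```text
time_s: 19.9
tcp_pos: [0.5718, -0.2281, -0.0122]
ee_rot: [[1.0, 0.0, 0.0], [0.0, -1.0, -0.0], [0.0, 0.0, -1.0]]
wrist_force: [-0.5, 0.7, -0.3]
gripper_width: 0.517
gripper_force: 0.0
```

step_arm(
  targets="0 0 0.2 0; 0 0 0 0; 0 0 0 0",
)

```text
time_s: 20.15
tcp_pos: [0.5716, -0.228, -0.0144]
ee_rot: [[1.0, -0.0, -0.0], [-0.0, -1.0, 0.0], [-0.0, -0.0, -1.0]]
wrist_force: [-0.6, -0.1, -0.2]
gripper_width: 0.52
gripper_force: 0.0
```

step_arm(
  targets="0 0 0.2 0; 0 0 0 0; 0 0 0 0",
)

```text
time_s: 20.4
tcp_pos: [0.5716, -0.2281, -0.0164]
ee_rot: [[1.0, -0.0, -0.0], [-0.0, -1.0, 0.0], [-0.0, -0.0, -1.0]]
wrist_force: [0.5, 0.4, -0.3]
gripper_width: 0.518
gripper_force: 0.0
```

step_arm(
  targets="0 0 0.1 0; 0 0 0 0; 0 0 0 0",
)

```text
time_s: 20.65
tcp_pos: [0.5717, -0.2281, -0.0173]
ee_rot: [[1.0, 0.0, -0.0], [0.0, -1.0, 0.0], [-0.0, -0.0, -1.0]]
wrist_force: [0.5, 0.0, 0.4]
gripper_width: 0.518
gripper_force: 0.0
```

step_arm(
  targets="0 0 0.1 0; 0 0 0 0; 0 0 0 0",
)

```text
time_s: 20.9
tcp_pos: [0.5717, -0.228, -0.0183]
ee_rot: [[1.0, 0.0, -0.0], [0.0, -1.0, 0.0], [-0.0, -0.0, -1.0]]
wrist_force: [0.3, -0.5, -0.2]
gripper_width: 0.519
gripper_force: 0.0
```

step_arm(
  targets="0 0 0.1 0; 0 0 0 0; 0 0 0 0",
)

```text
time_s: 21.15
tcp_pos: [0.5717, -0.2281, -0.0193]
ee_rot: [[1.0, 0.0, -0.0], [0.0, -1.0, 0.0], [-0.0, -0.0, -1.0]]
wrist_force: [-0.6, -0.4, 0.1]
gripper_width: 0.515
gripper_force: 0.0
```

step_arm(
  targets="0 0 0.1 0; 0 0 0 0; 0 0 0 0",
)

```text
time_s: 21.4
tcp_pos: [0.5718, -0.2281, -0.0193]
ee_rot: [[1.0, 0.0, 0.0], [0.0, -1.0, -0.0], [0.0, 0.0, -1.0]]
wrist_force: [-1.2, 1.1, 5.5]
gripper_width: 0.518
gripper_force: 2.4
```

Contact with the cap top at TCP z = -0.0193 puts the fingertip offset at 39 mm. I back off 1 to 2 mm and close.

step_arm(
  targets="0 0 -0.2 0; 0 0 0 0; 0 0 0 0; 0 0 0 0; 0 0 0 0; 0 0 0 0; 0 0 0 0; 0 0 0 0; 0 0 0 0; 0 0 0 0",
  claw=1.2,
)

```text
time_s: 22.23
tcp_pos: [0.5717, -0.228, -0.0184]
ee_rot: [[1.0, 0.0, -0.0], [0.0, -1.0, 0.0], [-0.0, -0.0, -1.0]]
wrist_force: [0.7, -0.1, -1.0]
gripper_width: 0.263
gripper_force: 30.0
```

step_arm(
  targets="0 0 -0.5 0; 0 0 -1 0; 0 0 -2 0; 0 0 -3 0; 0 0 -3 0; 0 0 -3 0; 0 0 -3 0; 0 0 -1.5 0; 0 0 -1 0; 0 0 0 0; 0 0 0 0; 0 0 0 0",
)

```text
time_s: 23.23
tcp_pos: [0.5706, -0.2277, 0.1601]
ee_rot: [[1.0, -0.0, -0.003], [-0.0, -1.0, 0.001], [-0.003, -0.001, -1.0]]
wrist_force: [0.6, 1.3, -0.5]
gripper_width: 0.263
gripper_force: 30.0
```

```bash
python3 - <<'E'
from h import *
p=sense();P=np.array(p["tcp_pos"]);print(P,p["gripper_width"],p["gripper_force"])
I=[]
S=cam("side");T=cam("top")
C=P+[0,0,.0175];print("cap org expected",C,proj(S,C),proj(S,C+[0,0,.02]))
def cr(c,u,v,w=48):
    u,v=int(u),int(v);return np.uint8(255*(cv2.resize(c["frame"][v-w:v+w,u-w:u+w],(390,390),interpolation=cv2.INTER_CUBIC)/255.)**.5)
cv2.imwrite("pics/a7.png",np.hstack([cr(S,*proj(S,C)),cr(T,*proj(T,C))]))
E
```

```text
[ 0.5706343  -0.22769703  0.16012678] 0.2633970707651804 29.9998235644307
cap org expected [ 0.5706343  -0.22769703  0.17762678] [427.34213667 335.34204337] [429.34140445 325.30173166]
```

View pics/a7.png

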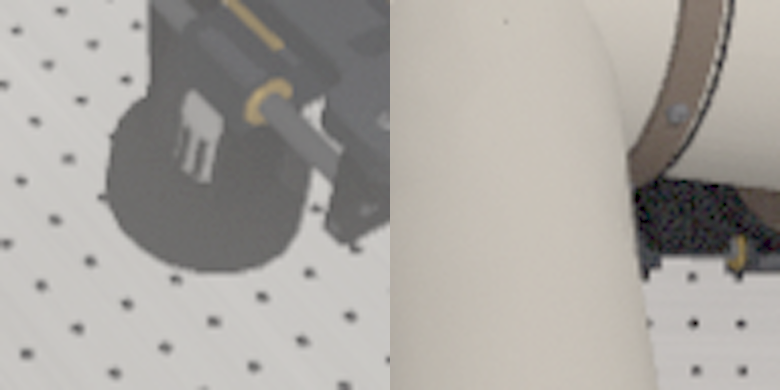

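The side crop shows the cap (207,180) hanging level from the gripper by its metal grip; the top view is hidden by the arm. Moving over the lens.

step_arm(
  targets="-0.3 -1 0 0; -0.3 -2 0 0; -0.4 -2.7 0 0; -0.4 -2.7 0 0; -0.4 -2.7 0 0; -0.4 -2.7 0 0; -0.4 -2.7 0 0; -0.4 -2.7 0 0; -0.4 -2.7 0 0; -0.4 -2.7 0 0; 0 -1.5 0 0; 0 -0.8 0 0",
)

```text
time_s: 24.33
tcp_pos: [0.5329, 0.0431, 0.1613]
ee_rot: [[1.0, 0.003, -0.001], [0.003, -1.0, -0.0], [-0.001, 0.0, -1.0]]
wrist_force: [0.3, -0.3, -0.6]
gripper_width: 0.267
gripper_force: 30.0
```

step_arm(
  targets="0 0 0 0; 0 0 0 0; 0 0 0 0; 0 0 0 0; 0 0 0 0; 0 0 0 0",
)

```text
time_s: 24.83
tcp_pos: [0.5338, 0.0402, 0.1617]
ee_rot: [[1.0, -0.001, -0.0], [-0.001, -1.0, -0.0], [-0.0, 0.0, -1.0]]
wrist_force: [-0.7, -0.4, -0.5]
gripper_width: 0.266
gripper_force: 30.0
```

```bash
python3 - <<'E'
from m import *
p=sense();P=np.array(p["tcp_pos"]);print(P,p["gripper_force"])
S=cam("side");C=P+[0,0,.0184];z0=cv2.imread("pics/side0.png");print(proj(S,C))
# cap outline extremes in the side view: dark pixels near, differing from the start picture
d=((cv2.absdiff(S["frame"],z0).max(2)>15)&(S["frame"].max(2)<75)).astype(np.uint8)
u,v=proj(S,C).astype(int)
for k in range(-12,22,3):
    x=np.where(d[v+k,u-40:u+41])[0];print(v+k,(x.min()+u-40,x.max()+u-40,len(x)) if len(x) else None)
th=np.linspace(0,6.283,200)
for z in(0,.018):
    q=np.array([proj(S,C+[.032*np.cos(a),.032*np.sin(a),z]) for a in th]);print(z,q.min(0),q.max(0))
E
```

```text
[0.53376373 0.04019272 0.16168826] 29.999960578861646
[305.11385258 231.03043324]
219 (np.int64(287), np.int64(326), 39)
222 (np.int64(287), np.int64(324), 37)
225 (np.int64(287), np.int64(325), 39)
228 (np.int64(287), np.int64(325), 39)
231 (np.int64(287), np.int64(325), 39)
234 (np.int64(287), np.int64(324), 38)
237 (np.int64(289), np.int64(322), 34)
240 (np.int64(292), np.int64(319), 28)
243 (np.int64(298), np.int64(311), 14)
246 None
249 None
252 None
0 [285.26999681 218.80448012] [324.94163301 243.948025  ]
0.018 [284.83389366 210.13583898] [325.0363923  235.12828311]
```

step_arm(
  targets="0 -0.05 1 0; 0 0 1.5 0; 0 0 1.5 0; 0 0 1.2 0; 0 0 0.8 0; 0 0 0.5 0; 0 0 0 0; 0 0 0 0; 0 0 0 0",
)

```text
time_s: 25.63
tcp_pos: [0.5344, 0.0416, 0.0974]
ee_rot: [[1.0, 0.0, 0.001], [0.0, -1.0, 0.0], [0.001, -0.0, -1.0]]
wrist_force: [0.2, -0.2, -0.4]
gripper_width: 0.266
gripper_force: 30.0
```

step_arm(
  targets="0 0 0.2 0; 0 0 0.2 0; 0 0 0.2 0; 0 0 0.2 0; 0 0 0 0; 0 0 0 0",
)

```text
time_s: 26.13
tcp_pos: [0.5336, 0.0414, 0.0886]
ee_rot: [[1.0, 0.0, -0.0], [0.0, -1.0, -0.0], [-0.0, 0.0, -1.0]]
wrist_force: [0.1, 0.0, 0.5]
gripper_width: 0.267
gripper_force: 30.0
```

step_arm(
  targets="0 0 0.1 0; 0 0 0.1 0; 0 0 0.1 0; 0 0 0 0; 0 0 0 0",
)

```text
time_s: 26.55
tcp_pos: [0.5337, 0.0414, 0.0857]
ee_rot: [[1.0, 0.0, -0.0], [0.0, -1.0, -0.0], [-0.0, 0.0, -1.0]]
wrist_force: [-0.2, 0.6, 0.6]
gripper_width: 0.266
gripper_force: 30.0
```

step_arm(
  targets="0 0 0.1 0; 0 0 0.1 0; 0 0 0.1 0; 0 0 0 0; 0 0 0 0",
)

```text
time_s: 26.97
tcp_pos: [0.5336, 0.0412, 0.0827]
ee_rot: [[1.0, -0.0, -0.0], [-0.0, -1.0, -0.0], [-0.0, 0.0, -1.0]]
wrist_force: [-0.8, -1.4, 1.3]
gripper_width: 0.265
gripper_force: 30.0
```

step_arm(
  targets="0 0 0.1 0; 0 0 0.1 0; 0 0 0.1 0; 0 0 0 0; 0 0 0 0",
)

```text
time_s: 27.38
tcp_pos: [0.5337, 0.0412, 0.08]
ee_rot: [[1.0, 0.0, -0.0], [0.0, -1.0, -0.0], [-0.0, 0.0, -1.0]]
wrist_force: [-1.1, -2.9, 4.1]
gripper_width: 0.265
gripper_force: 30.0
```

step_arm(
  targets="0 0 0.1 0; 0 0 0.1 0; 0 0 0.1 0; 0 0 0 0; 0 0 0 0",
)

```text
time_s: 27.8
tcp_pos: [0.5342, 0.0412, 0.0776]
ee_rot: [[1.0, 0.0, 0.001], [0.0, -1.0, -0.001], [0.001, 0.001, -1.0]]
wrist_force: [-1.6, -2.7, 7.3]
gripper_width: 0.264
gripper_force: 30.0
```

step_arm(
  targets="0 0 0.1 0; 0 0 0.1 0; 0 0 0.1 0; 0 0 0 0; 0 0 0 0",
)

```text
time_s: 28.22
tcp_pos: [0.5339, 0.0412, 0.0738]
ee_rot: [[1.0, -0.0, 0.0], [-0.0, -1.0, -0.0], [0.0, 0.0, -1.0]]
wrist_force: [-1.0, -4.2, 3.0]
gripper_width: 0.268
gripper_force: 30.0
```

Force dropped from 7.3 to 3.0 N, so the cap clicked over. I keep pressing, with a slight relief of the side load.

step_arm(
  targets="0 0.05 0.1 0; 0 0.05 0.1 0; 0 0 0.1 0; 0 0 0 0; 0 0 0 0; 0 0 0 0",
)

```text
time_s: 28.72
tcp_pos: [0.5341, 0.0411, 0.0717]
ee_rot: [[1.0, 0.0, 0.001], [0.0, -1.0, 0.001], [0.001, -0.001, -1.0]]
wrist_force: [-4.1, -0.2, 9.7]
gripper_width: 0.265
gripper_force: 30.0
```

step_arm(
  targets="0 0 0.1 0; 0 0 0.1 0; 0 0 0 0; 0 0 0 0; 0 0 0 0; 0 0 0 0",
)

```text
time_s: 29.22
tcp_pos: [0.5341, 0.0411, 0.0705]
ee_rot: [[1.0, 0.001, 0.001], [0.001, -1.0, 0.001], [0.001, -0.001, -1.0]]
wrist_force: [-5.7, -0.8, 13.6]
gripper_width: 0.264
gripper_force: 30.0
```

step_arm(
  targets="-0.05 0 0 0; -0.05 0 0 0; 0 0 0 0; 0 0 0 0; 0 0 0 0; 0 0 0 0; 0 0 0 0; 0 0 0 0",
)

```text
time_s: 29.88
tcp_pos: [0.5341, 0.0412, 0.0707]
ee_rot: [[1.0, 0.001, 0.003], [0.001, -1.0, 0.001], [0.003, -0.001, -1.0]]
wrist_force: [-4.1, -1.4, 12.5]
gripper_width: 0.266
gripper_force: 30.0
```

```bash
python3 - <<'E'
from h import *
p=sense();P=np.array(p["tcp_pos"]);S=cam("side");z0=cv2.imread("pics/side0.png");C=P+[0,0,.0184]
th=np.linspace(0,6.283,200)
q=np.array([proj(S,C+[.032*np.cos(a),.032*np.sin(a),0]) for a in th]);print(P,"pred bottom rim",q.min(0),q.max(0))
d=cv2.absdiff(S["frame"],z0).max(2)
print("wand",[(int((d[a:a+12,238:268]>20).sum())) for a in range(168,240,12)],"force",p["wrist_force"])
v=int(proj(S,C)[1]);g=S["frame"].max(2)
for k in range(-12,4,4):
    x=np.where(g[v+k,270:345]<75)[0]+270;print(v+k,x.min(),x.max())
E
```

```text
[0.53412005 0.04115925 0.07070696] pred bottom rim [287.23496457 259.03436496] [324.39403444 284.67163346]
wand [12, 67, 115, 58, 0, 0] force [-4.05811897 -1.41794706 12.53500946]
259 290 340
263 289 329
267 289 343
271 289 332
```

```bash
python3 - <<'E'
from h import *
S=cam("side")["frame"][...,1].astype(int);z=cv2.imread("pics/side0.png")[...,1].astype(int)
for v in(176,188,200,208): print(v,"was",z[v,236:270:2].tolist(),"\n    now",S[v,236:270:2].tolist())
E
```

```text
176 was [140, 76, 117, 107, 76, 80, 75, 85, 85, 82, 137, 138, 134, 103, 139, 140, 142] 
    now [152, 83, 128, 141, 82, 85, 68, 77, 91, 83, 150, 149, 145, 110, 150, 152, 91]
188 was [135, 130, 139, 140, 59, 63, 64, 65, 66, 65, 92, 135, 125, 105, 137, 136, 135] 
    now [146, 142, 152, 151, 79, 65, 66, 68, 69, 68, 89, 100, 49, 50, 48, 54, 48]
200 was [134, 136, 132, 95, 90, 62, 65, 65, 66, 67, 68, 139, 135, 134, 136, 136, 134] 
    now [147, 148, 145, 109, 98, 64, 68, 69, 70, 70, 68, 151, 79, 36, 37, 40, 37]
208 was [134, 134, 111, 87, 95, 97, 100, 100, 101, 108, 110, 112, 96, 104, 117, 101, 136] 
    now [145, 147, 121, 93, 101, 102, 107, 108, 109, 108, 110, 121, 95, 42, 38, 43, 58]
```

The wand edges are unchanged; the difference is the gripper body covering part of the background. The 12.5 N push matches the spring pressed about 3.5 mm, with the cap origin about 17 mm below the lens front. Handing in.

```bash
python3 -c "
from station import r
print(r.finish_job())"
```

```text
the job is handed in; nothing more can be done
None
```

I handed the job in at about 30 s, and the hand-in returned no verdict: the wand was held about 48 mm over the lens for over 2 s and is back in its holder, and the cap has clicked home with the gripper still on it, pressing at about 12.5 N (lens roughly 3.5 mm down by the spring figures).

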